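# Put the finished kaleidoscope away in the slide-cover case

### The job

Slide the green cover of the wooden case open, take the finished kaleidoscope (the lying tube with green end caps) from its cradle and lay it gently, without dropping it, on the V rests in the bay, then let go and slide the cover fully home over it. Leave the plain tube in its cradle and keep the standing tubes upright.

Things in the scene. Friction and masses are not known exactly. Their poses are not given: they have to be found in the camera images.
- case: Fixed light-wood case, 344 mm long (y), 170 wide (x), 75 high. Origin: centre of underside, z up. Its -y half is an open bay: inside x -73 to 73, y -158 to -2 mm, grey floor at z 6.5, walls to z 62. Its +y half is a solid deck, top at z 62. The green cover slides along y on top, between side guides 8 mm wide reaching z 75 (end stops z 72); when open it stands over the deck.
- bay_rest (a point): Middle of the bay, at x 0, y -80, z 37 mm of the case, same axes: where the middle of the kaleidoscope's axis is when it lies along y on both V rests (anywhere within 15 mm along y will do). The two dark-wood V rests stand in the bay 40 mm either side of this point along y; each is 16 mm long in y, 44 mm wide in x and rises to z 25 mm of the case.
- cover (a joint): Position of the sliding cover in m: 0 = fully home, bay closed; 0.156 = fully open, when 150 mm of the bay's length (y -158 to -8 mm) is uncovered. Grows as the cover moves to the case's +y. Stays where it is left (about 2 N to slide).
- cover_grip (a point): Point in the dark wooden grip bar on the middle of the green cover, 92 mm above the table; axes as the case. The bar is 60 mm along x, 14 mm thick along y and 28 mm high (z 70 to 98 mm). The cover is a plate 172 mm long (y), 154 mm wide (x), 8 mm thick, underside at z 62 mm.
- kaleidoscope: The finished kaleidoscope: brown cardboard tube, 40 mm diameter, 124 mm long, with a green cap (13 mm of green) at both ends and a yellow band round the middle. Loose, 0.08 to 0.17 kg. Origin: middle of its axis, which is its y. Starts lying in a low plywood cradle, axis level 37 mm above the table.
- plain_tube: Unfinished plain brown cardboard tube of the same size, no green caps, no band; lies in the other cradle. Same origin and axes.
- cradle_a: The fixed plywood cradle under the kaleidoscope: base 56 mm (x) by 112 mm (y), 6 mm thick, with V rests 16 mm long at y = -40 and +40 mm, 44 mm wide, rising to 25 mm; the tube's axis lies along its y, 37 mm up. Origin: centre of its underside.
- cradle_b: The same cradle under the plain tube.
- standing_0: Standing cardboard tube with a green top disc and yellow foot band, 52 mm diameter, 141 mm high, upright at the side of the case (left, +y). Origin: centre of its foot.
- standing_1: Standing cardboard tube with a green top disc and yellow foot band, 52 mm diameter, 141 mm high, upright at the side of the case (left, +y). Origin: centre of its foot.
- standing_2: Standing cardboard tube with a green top disc and yellow foot band, 52 mm diameter, 141 mm high, upright at the side of the case (right, -y). Origin: centre of its foot.
Things that resemble listed ones, but are neither listed nor needed, are in the scene too. Leave any red look-alike of the kaleidoscope alone.

How it is judged:
By the outcome, as a careful person would: the job done as asked, in the order asked, and still so for the second after the job is handed in, with the robot touching nothing.
It also fails if it takes over 66 s, if anything falls off the work surface, if the arm or the gripper's body presses on something with over 40 N, if the wrist force passes 120 N, or if a joint passes its speed limit or range.

### The arm

A 6-joint arm with a two-finger parallel gripper is mounted at the origin on the work surface. World frame = base frame: x ahead of the robot, y to its left, z up, the work surface at z = 0. Lengths are in m, angles in rad, forces in N, time in s.
With the tool pointing down it reaches from about 0.225 to 0.875 m from the base axis. Payload 3.4 kg.
Tool frame: the origin (TCP) lies between the finger pads; the fingertips stand 11 mm ahead of it and the grasp point (between the pads) lies 8 mm behind it; z points along the fingers, y is the line along which they close (so a half turn about z gives the same grasp; the last joint's range is limited). The gripper opens to 85 mm and grips with 20 to 120 N. Pads are 22 mm wide; open, the fingers measure 114 mm over their backs; the gripper's body (76 mm by 85 mm) begins 54 mm behind the grasp point. The pads swing forward as they close: fully open they stand 13 mm farther back than shut.
Start: joints at [-1.319, 0.276, 1.505, -0, 1.361, -0.121], TCP at [0.209, -0.536, 0.242] pointing down, gripper open.
Joint ranges: [-2.89, 2.89], [-0.75, 2.08], [0.22, 2.7], [-1.18, 4.32], [0.11, 2.71], [-2.7, 2.7]. Speed limits (rad/s): [2.57, 2.57, 3.14, 3.14, 3.14, 3.14].

### API

Orientations are given as a unit quaternion [w, x, y, z].
In Python, from rig import sensors, eyes, manip gives the robot as it stands.
- The arm moves only by the tool drive_tool, never from a script. Its argument "deltas" is a list of rows, each an object with "linear": the shift along the world's x, y, z in mm, a list of three; "twist": the turn about the world's z in degrees; "claw": the opening, from 0 (shut) to 1 (fully open). In form: [{"linear": [tx, ty, tz], "twist": twist, "claw": claw}, ...]. A call has 1 to 12 rows; each row is the pose to reach, as a shift and turn from the pose commanded when the call began; what a row does not reach only later rows make up. A row lasts 1/12 s, in which the tool goes at most 41.7 mm and 7.16 degrees, less where a joint would pass 70% of its speed; a pose out of reach is approached as far as the arm can. A call with a gripper value outside its range is refused whole. The fingers move at their own pace and stop on an object; "squeeze" is the grip in N (left out, the last holds). Time passes only in rows, so rows that repeat a pose let the fingers close. It gives the time, the measured TCP pose, the force, the opening and the grip force at its end, in the units of the state.
- sensors.get_state(): the state, without advancing time (a new reading comes with each control period).
- eyes.get_image(name): name is "scene" or "top" or "wrist"; returns the picture (420x560x3 uint8, red, green, blue); there is no depth.
- eyes.camera_model(name): a dict with "intrinsics" (3x3 intrinsics, pixels), "R" (3x3) and "t" (3): a world point X has camera coordinates R X + t. Camera axes: x right, y down, z forward; pixel columns grow to the right and rows downward; lengths in m; the calibration is good to about 2 mm. A picture is of the moment at which its call begins: read the wrist's pose just before it. camera_model takes no time and is no camera call; for the wrist camera it gives the pose at the moment of the call.
- manip.sign_off(): hands the job in; it is judged then, once.
The state is a dict: "clock": time; "qpos": joint angles; "qd": joint speeds; "effort": joint torques, N m; "position": TCP position; "ee_rot": TCP orientation; "contact_force": force on the tool from outside, world axes, zero at the start; "moment": the same for the moment, N m; "width": finger opening in m; "gripper_force": force on a finger pad.
Only numpy, scipy, OpenCV 4.12 (cv2) and the standard library are available. Lean on these libraries where they do the work, as an engineer would, in place of code of your own. Each camera call takes 0.05 s, during which the arm holds its last target. There are 200 camera calls.

## Working session

There is one attempt and no reset: what is moved stays moved. The work goes in short steps, Python scripts to look and compute and a tool call to move; the robot and the scene stay as the last step left them, time stands still between calls to the robot, and variables do not carry over. Pictures are saved under pics/ and viewed, at most 10 in all, crops included, and the job is handed in when it is done.

Besides the shell and the picture viewer there is one more tool, called after ">>>" by a JSON object that holds its "fn" and its "kwargs". drive_tool: Moves the arm, as the interface text tells. Its arguments: {"type":"object","properties":{"deltas":{"type":"array","items":{"type":"object","properties":{"linear":{"type":"array","items":{"type":"number"}},"twist":{"type":"number"},"claw":{"type":"number"}}}},"squeeze":{"type":"number"}},"required":["deltas"]}

```bash
mkdir -p pics; cat > h.py <<'E'
import numpy as np,cv2
from rig import sensors,eyes,manip
def snap(n,f):
    m=eyes.camera_model(n); im=eyes.get_image(n)
    cv2.imwrite(f'pics/{f}.png',cv2.cvtColor(im,cv2.COLOR_RGB2BGR)); np.savez(f'pics/{f}.npz',K=m['intrinsics'],R=m['R'],t=m['t']); return im
def ray(f,u,v,z):
    m=np.load(f'pics/{f}.npz');K,R,t=m['K'],m['R'],m['t']
    c=-R.T@t; d=R.T@np.linalg.solve(K,[u,v,1]); return np.round((c+d*(z-c[2])/d[2])*1000,1)
E
python3 - <<'E'
from h import *
snap('top','top0');snap('scene','sc0')
for n in('top0','sc0'):
    m=np.load(f'pics/{n}.npz');print(-m['R'].T@m['t'],m['K'][0,0])
im=cv2.imread('pics/top0.png');cv2.imwrite('pics/top0b.png',cv2.resize(im,(800,600),interpolation=cv2.INTER_CUBIC))
s=sensors.get_state();print(s)
E
```

```text
[ 0.40991465 -0.0141364   1.28595487] 497.7275482012101
[ 1.1903891  -0.05309968  0.92168281] 438.44096759678564
{'clock': 0.1, 'qpos': array([-1.31902147e+00,  2.76575086e-01,  1.50600409e+00, -4.01519879e-05,
        1.36070920e+00, -1.21006478e-01]), 'qd': array([-0.00211984, -0.00040468, -0.00092888,  0.00072566,  0.00056569,
        0.00073774]), 'effort': array([ 1.20722314e-03, -4.17698872e+01, -2.46405691e+01, -1.80397928e-04,
        5.79116429e-03, -3.50813394e-06]), 'position': array([ 0.2092843 , -0.5350758 ,  0.24150246]), 'ee_rot': array([-8.44769684e-04,  9.82678360e-01,  1.85317356e-01, -7.49864847e-05]), 'contact_force': array([ 0.27579574,  0.38817036, -0.87311062]), 'moment': array([ 0.01516582, -0.04208157, -0.00252541]), 'gripper_force': 0.0, 'width': 0.08558029950304526}
```

View pics/top0b.png

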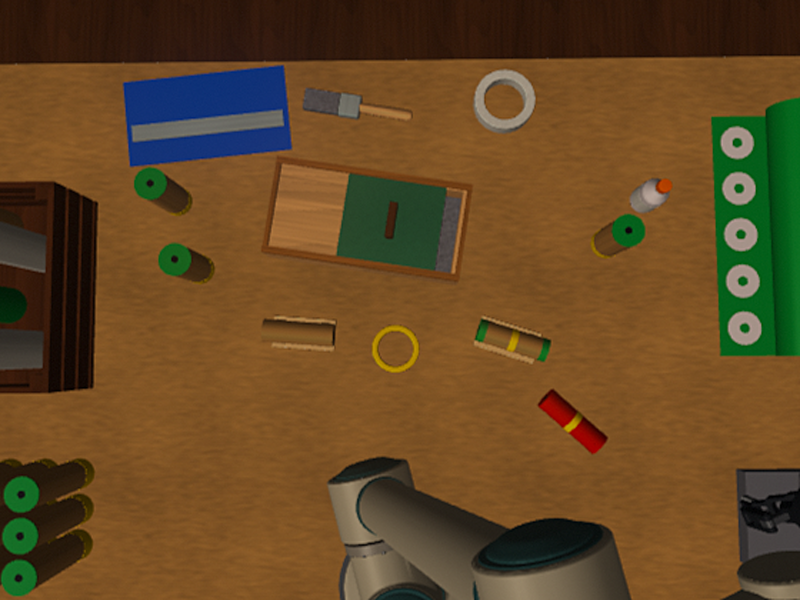

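View pics/sc0.png

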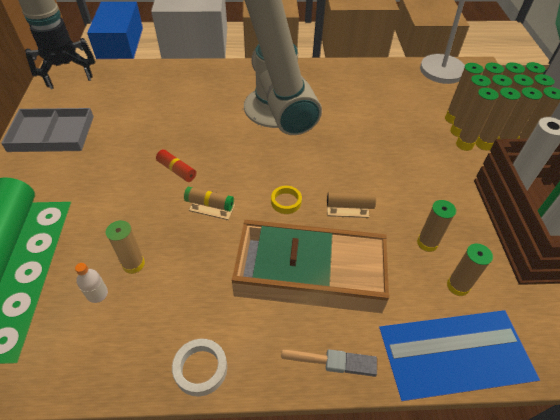

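The top view (800x600 scale) shows the case with corners near (280,157), (472,184), (458,280) and (262,251). The cover is partly open and its grip bar is near (392,220). The kaleidoscope runs from (482,330) to (546,350), and the plain tube is near (299,333). The standing tubes are at the sides.

```bash
python3 - <<'E'
from h import *
s=1.42857
P=lambda u,v,z:ray('top0',u/s,v/s,z)
c=[P(*q,.073) for q in[(280,157),(472,184),(458,280),(262,251)]]
print(c,np.mean(c,0));
for a in range(4): print(np.linalg.norm(c[a]-c[a-1]))
d=c[0]-c[1]+c[3]-c[2];print('yaw of +y',np.degrees(np.arctan2(-d[0],d[1])))
print('bar',P(396,203,.098),P(388,237,.098),'cover edges',P(349,173,.07),P(339,257,.07),P(447,187,.07),P(437,270,.07))
a,b=P(481,330,.037),P(547,351,.037);print('kal',a,b,(a+b)/2,P(513,342,.057))
for u,v in[(151,183),(175,259),(629,231)]:print(P(u,v,.141))
im=cv2.imread('pics/top0.png');cv2.imwrite('pics/crop.png',np.vstack([cv2.resize(im[105:200,180:335],None,fx=4,fy=4,interpolation=2),cv2.resize(im[215:260,325:480][:, :155],None,fx=4,fy=4,interpolation=2)]))
E
```

```text
[array([750.7, 210.4,  73. ]), array([ 700.1, -122.5,   73. ]), array([533.5, -96.2,  73. ]), array([586.3, 240.5,  73. ])] [642.65  58.05  73.  ]
167.13279151620733
336.72358099782673
168.66312578628444
340.8148030822605
yaw of +y -8.778309000234708
bar [662.7   8.7  98. ] [604.7  22.6  98. ] cover edges [722.2  90.7  70. ] [575.2 108.1  70. ] [696.  -79.3  70. ] [551.4 -60.5  70. ]
kal [ 448.7 -137.9   37. ] [ 411.2 -252.7   37. ] [ 429.95 -195.3    37.  ] [ 427.  -190.7   57. ]
[690.2 409.3 141. ]
[564.5 367.8 141. ]
[ 604.3 -369.7  141. ]
```

View pics/crop.png

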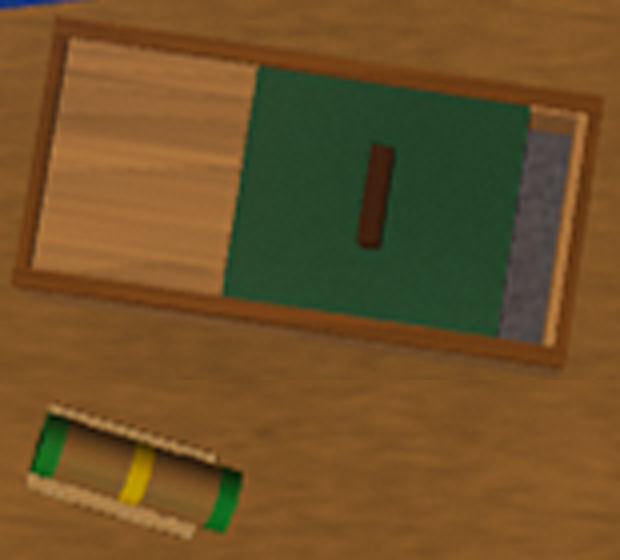

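```bash
python3 - <<'E'
from h import *
P=lambda u,v,z:ray('top0',u/4+180,v/4+105,z)
Q=lambda u,v,z:ray('top0',u/4+325,(v-380)/4+215,z)
c=[P(*q,.074) for q in[(58,18),(603,98),(562,366),(13,286)]]
print(np.mean(c,0));d=c[0]-c[1]+c[3]-c[2];print('yaw',np.degrees(np.arctan2(-d[0],d[1])),np.linalg.norm(d)/2,[np.linalg.norm(c[0]-c[3])])
print('bar',P(382,147,.098),P(370,247,.098),P(376,196,.098))
print('kal',Q(50,442,.057),Q(232,500,.057),Q(138,474,.057))
E
```

```text
[641.5   58.85  74.  ]
yaw -8.893113513642183 340.8981226114336 [np.float64(169.41717740536225)]
bar [663.6  12.8  98. ] [602.6  20.4  98. ] [633.7  16.6  98. ]
kal [ 449.3 -137.9   57. ] [ 412.9 -249.2   57. ] [ 429.2 -191.7   57. ]
```

>>> {"fn": "drive_tool", "kwargs": {"deltas": [{"linear": [35, 40, 0], "twist": -3, "claw": 1}, {"linear": [70, 80, 0], "twist": -6, "claw": 1}, {"linear": [105, 120, 0], "twist": -9, "claw": 1}, {"linear": [140, 160, 0], "twist": -12, "claw": 1}, {"linear": [175, 210, 0], "twist": -15, "claw": 1}, {"linear": [210, 260, 0], "twist": -18, "claw": 1}, {"linear": [240, 310, 0], "twist": -21, "claw": 1}, {"linear": [270, 360, 0], "twist": -24, "claw": 1}, {"linear": [300, 410, 0], "twist": -27, "claw": 1}, {"linear": [330, 450, 0], "twist": -30, "claw": 1}, {"linear": [360, 480, 0], "twist": -30, "claw": 1}, {"linear": [385, 510, 0], "twist": -30, "claw": 1}]}}

```text
clock: 1.1
position: [0.5108, -0.1351, 0.2421]
ee_rot: [0.0, 0.997, -0.075, -0.0]
contact_force: [0.5, -0.4, -0.0]
width: 0.0851
gripper_force: 0.0
```

>>> {"fn": "drive_tool", "kwargs": {"deltas": [{"linear": [0, 0, 0], "twist": 0, "claw": 1}, {"linear": [0, 0, 0], "twist": 0, "claw": 1}]}}

```text
clock: 1.27
position: [0.511, -0.1353, 0.2418]
ee_rot: [-0.0, 0.997, -0.073, -0.001]
contact_force: [-0.4, -0.3, -0.1]
width: 0.0848
gripper_force: 0.0
```

```bash
python3 - <<'E'
from h import *
s=sensors.get_state();print(s['position'],s['ee_rot']);snap('wrist','w1')
E
```

```text
[ 0.5109906 -0.1352999  0.2417524] [-4.04873659e-05  9.97330538e-01 -7.30168191e-02 -5.83760233e-04]
```

View pics/w1.png

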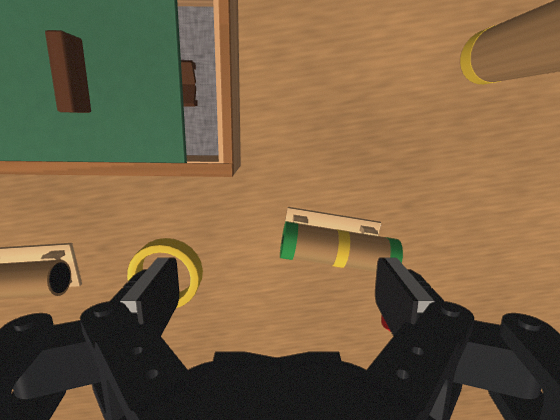

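The wrist view shows the bar top near (60,72), the kaleidoscope band near (342,249) and the case's near corner at (235,170). I'll cross-check these against the top view and go above the bar.

```bash
python3 - <<'E'
from h import *
print('bar',ray('w1',62,70,.098),'kal',ray('w1',342,246,.057), ray('w1',342,246,.05),'corner',ray('w1',235,172,.073))
E
```

```text
bar [636.7  14.8  98. ] kal [ 441.9 -192.2   57. ] [ 438.9 -193.2   50. ] corner [535.3 -99.8  73. ]
```

>>> {"fn": "drive_tool", "kwargs": {"deltas": [{"linear": [20, 25, -5], "twist": -0.5, "claw": 1}, {"linear": [40, 50, -10], "twist": -0.5, "claw": 1}, {"linear": [60, 75, -20], "twist": -0.5, "claw": 1}, {"linear": [80, 100, -30], "twist": -0.5, "claw": 1}, {"linear": [100, 125, -40], "twist": -0.5, "claw": 1}, {"linear": [120, 150, -50], "twist": -0.5, "claw": 1}, {"linear": [121, 152, -60], "twist": -0.5, "claw": 1}, {"linear": [121, 152, -60], "twist": -0.5, "claw": 1}, {"linear": [121, 152, -60], "twist": -0.5, "claw": 1}]}}

```text
clock: 2.07
position: [0.6301, 0.0129, 0.1814]
ee_rot: [0.001, 0.997, -0.08, -0.002]
contact_force: [-0.7, -0.1, 0.5]
width: 0.0853
gripper_force: 0.0
```

```bash
python3 - <<'E'
from h import *
s=sensors.get_state();print(s['position'],s['ee_rot']);snap('wrist','w2')
E
```

```text
[0.63007203 0.01287334 0.18139659] [ 6.30044696e-04  9.96763648e-01 -8.03696838e-02 -1.59564858e-03]
```

View pics/w2.png

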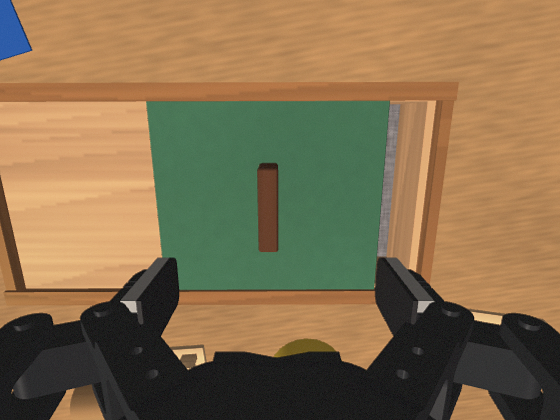

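The bar's top face spans x 258–278 and y 168–251 in this view. It is vertical, so the gripper is aligned with the case.

```bash
python3 - <<'E'
from h import *
print('bar',ray('w2',268,209,.098),ray('w2',268,168,.098),ray('w2',268,251,.098))
print('case corner',ray('w2',458,84,.074),ray('w2',430,303,.074))
E
```

```text
bar [638.3  17.8  98. ] [665.6  13.2  98. ] [608.3  23.   98. ]
case corner [ 697.8 -122.5   74. ] [532.2 -97.2  74. ]
```

>>> {"fn": "drive_tool", "kwargs": {"deltas": [{"linear": [5, 0, -30], "twist": 0, "claw": 1}, {"linear": [5, 0, -60], "twist": 0, "claw": 1}, {"linear": [5, 0, -85], "twist": 0, "claw": 0.8}, {"linear": [5, 0, -96], "twist": 0, "claw": 0.5}, {"linear": [5, 0, -96], "twist": 0, "claw": 0.0}, {"linear": [5, 0, -96], "twist": 0, "claw": 0.0}, {"linear": [5, 0, -96], "twist": 0, "claw": 0.0}, {"linear": [5, 0, -96], "twist": 0, "claw": 0.0}, {"linear": [5, 0, -96], "twist": 0, "claw": 0.0}], "squeeze": 40}}

```text
clock: 2.87
position: [0.6379, 0.0146, 0.0888]
ee_rot: [-0.0, 0.997, -0.08, 0.002]
contact_force: [-0.7, 1.1, 6.2]
width: 0.013
gripper_force: 42.3
```

>>> {"fn": "drive_tool", "kwargs": {"deltas": [{"linear": [1, 8, 2], "twist": 0, "claw": 0}, {"linear": [3, 20, 2], "twist": 0, "claw": 0}, {"linear": [6, 40, 2], "twist": 0, "claw": 0}, {"linear": [9, 60, 2], "twist": 0, "claw": 0}, {"linear": [12.5, 80, 2], "twist": 0, "claw": 0}, {"linear": [15.5, 100, 2], "twist": 0, "claw": 0}, {"linear": [17, 110, 2], "twist": 0, "claw": 0}, {"linear": [18, 116, 2], "twist": 0, "claw": 0}, {"linear": [18.5, 119, 2], "twist": 0, "claw": 0}, {"linear": [18.5, 119, 2], "twist": 0, "claw": 0}, {"linear": [18.5, 119, 2], "twist": 0, "claw": 0}]}}

```text
clock: 3.78
position: [0.6571, 0.1349, 0.0889]
ee_rot: [-0.001, 0.997, -0.079, 0.002]
contact_force: [5.4, 1.6, -2.7]
width: 0.0132
gripper_force: 41.2
```

>>> {"fn": "drive_tool", "kwargs": {"deltas": [{"linear": [0.3, 2, 0], "twist": 0, "claw": 0}, {"linear": [0.6, 4, 0], "twist": 0, "claw": 0}, {"linear": [0.6, 4, 0], "twist": 0, "claw": 0}, {"linear": [0.6, 4, 0], "twist": 0, "claw": 0}]}}

```text
clock: 4.12
position: [0.6573, 0.1364, 0.0889]
ee_rot: [0.001, 0.997, -0.079, 0.002]
contact_force: [4.6, -5.1, -1.7]
width: 0.0131
gripper_force: 41.3
```

>>> {"fn": "drive_tool", "kwargs": {"deltas": [{"linear": [0, -4, 0], "twist": 0, "claw": 1}, {"linear": [0, -4, 0], "twist": 0, "claw": 1}, {"linear": [0, -4, 0], "twist": 0, "claw": 1}, {"linear": [0, -4, 35], "twist": 0, "claw": 1}, {"linear": [0, -4, 70], "twist": 0, "claw": 1}, {"linear": [-15, -25, 100], "twist": 5, "claw": 1}, {"linear": [-38, -52, 115], "twist": 12, "claw": 1}, {"linear": [-60, -80, 120], "twist": 19, "claw": 1}, {"linear": [-82, -110, 120], "twist": 26, "claw": 1}, {"linear": [-104, -140, 120], "twist": 33, "claw": 1}, {"linear": [-126, -170, 120], "twist": 40, "claw": 1}, {"linear": [-148, -200, 120], "twist": 47, "claw": 1}]}}

```text
clock: 5.12
position: [0.5063, -0.0619, 0.2086]
ee_rot: [-0.0, 0.945, 0.326, -0.0]
contact_force: [-0.2, -0.1, -0.0]
width: 0.0852
gripper_force: 0.0
```

>>> {"fn": "drive_tool", "kwargs": {"deltas": [{"linear": [-18, -30, 0], "twist": 7, "claw": 1}, {"linear": [-36, -60, 0], "twist": 14, "claw": 1}, {"linear": [-54, -90, -5], "twist": 21, "claw": 1}, {"linear": [-68, -118, -10], "twist": 28, "claw": 1}, {"linear": [-74, -130, -10], "twist": 34, "claw": 1}, {"linear": [-74, -130, -10], "twist": 34, "claw": 1}, {"linear": [-74, -130, -10], "twist": 34, "claw": 1}]}}

```text
clock: 5.7
position: [0.4338, -0.1913, 0.1985]
ee_rot: [-0.0, 0.812, 0.584, 0.0]
contact_force: [-0.3, -0.2, 0.1]
width: 0.0854
gripper_force: 0.0
```

```bash
python3 - <<'E'
from h import *
s=sensors.get_state();print(s['position'],s['ee_rot'],s['clock']);snap('wrist','w3')
E
```

```text
[ 0.43378245 -0.19128247  0.19845377] [-4.08015893e-04  8.12101947e-01  5.83515273e-01  4.32357387e-04] 5.7
```

View pics/w3.png

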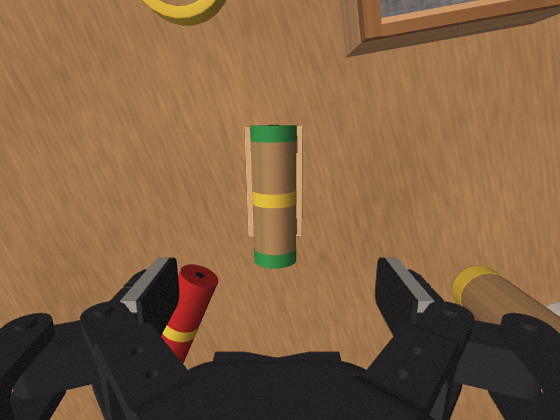

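The kaleidoscope is vertical in this view. Its band is at (274,200) and its ends are at about (274,128) and (275,264).

```bash
python3 - <<'E'
from h import *
print(ray('w3',274,200,.057),ray('w3',273.5,126,.055),ray('w3',275,264,.055),'case corner',ray('w3',349,55,.073),ray('w3',358,15,.073))
E
```

```text
[ 431.7 -190.7   57. ] [ 451.  -132.8   55. ] [ 413.3 -247.8   55. ] case corner [ 518.3 -103.1   73. ] [531.  -80.4  73. ]
```

>>> {"fn": "drive_tool", "kwargs": {"deltas": [{"linear": [-2, 1, -30], "twist": 0.4, "claw": 1}, {"linear": [-2, 1, -65], "twist": 0.4, "claw": 1}, {"linear": [-2, 1, -100], "twist": 0.4, "claw": 1}, {"linear": [-2, 1, -130], "twist": 0.4, "claw": 1}, {"linear": [-2, 1, -155], "twist": 0.4, "claw": 1}, {"linear": [-2, 1, -168], "twist": 0.4, "claw": 0.8}, {"linear": [-2, 1, -170], "twist": 0.4, "claw": 0.6}, {"linear": [-2, 1, -170], "twist": 0.4, "claw": 0.3}, {"linear": [-2, 1, -170], "twist": 0.4, "claw": 0.3}, {"linear": [-2, 1, -170], "twist": 0.4, "claw": 0.3}, {"linear": [-2, 1, -170], "twist": 0.4, "claw": 0.3}], "squeeze": 35}}

```text
clock: 6.67
position: [0.4324, -0.19, 0.0294]
ee_rot: [0.0, 0.809, 0.588, 0.0]
contact_force: [-1.7, 1.9, 2.3]
width: 0.0389
gripper_force: 35.5
```

>>> {"fn": "drive_tool", "kwargs": {"deltas": [{"linear": [0, 0, 8], "twist": 0, "claw": 0.3}, {"linear": [0, 0, 25], "twist": 0, "claw": 0.3}, {"linear": [0, 0, 50], "twist": 0, "claw": 0.3}, {"linear": [5, 5, 80], "twist": 0, "claw": 0.3}, {"linear": [25, 22, 105], "twist": 1, "claw": 0.3}, {"linear": [50, 44, 120], "twist": 3, "claw": 0.3}, {"linear": [80, 70, 120], "twist": 5, "claw": 0.3}, {"linear": [108, 94, 120], "twist": 7, "claw": 0.3}, {"linear": [136, 118, 120], "twist": 9.2, "claw": 0.3}, {"linear": [164, 142, 120], "twist": 9.2, "claw": 0.3}, {"linear": [188, 161, 120], "twist": 9.2, "claw": 0.3}, {"linear": [200, 170, 120], "twist": 9.2, "claw": 0.3}]}}

```text
clock: 7.67
position: [0.6362, -0.0177, 0.1498]
ee_rot: [0.002, 0.758, 0.652, 0.003]
contact_force: [0.6, -0.2, -1.3]
width: 0.0389
gripper_force: 35.5
```

>>> {"fn": "drive_tool", "kwargs": {"deltas": [{"linear": [0, 0, 0], "twist": 0, "claw": 0.3}, {"linear": [0, 0, 0], "twist": 0, "claw": 0.3}, {"linear": [0, 0, 0], "twist": 0, "claw": 0.3}]}}

```text
clock: 7.92
position: [0.6316, -0.0209, 0.1489]
ee_rot: [0.0, 0.759, 0.651, -0.0]
contact_force: [-0.6, -0.4, -1.3]
width: 0.0388
gripper_force: 35.5
```

```bash
python3 - <<'E'
from h import *
s=sensors.get_state();print(s['position'],s['ee_rot'],s['clock']);snap('wrist','w4');snap('top','t4')
E
```

```text
[ 0.63161213 -0.02091797  0.14885097] [ 2.74019809e-04  7.59086023e-01  6.50990250e-01 -1.70368774e-04] 7.9167
```

View pics/w4.png

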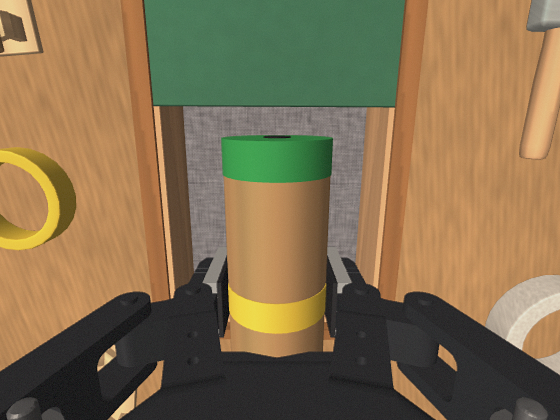

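The tube is held straight over the bay. The cover's front edge runs from (153,106) to (396,107), and the bay is clear.

```bash
python3 - <<'E'
from h import *
a,b=ray('w4',153,106,.07),ray('w4',396,107,.07);print(a,b,(a+b)/2,np.linalg.norm(a-b))
m=(a+b)[:2]/2; d=(b-a)[:2]; print('yaw',np.degrees(np.arctan2(d[1],d[0])))
th=np.radians(-9);y=np.array([-np.sin(th),np.cos(th)])
print('rest',m-72*y)
# outer guide edges at z75 at two rows
for v,l,r in[(50,127,424),(250,151,396)]:
    p,q=ray('w4',l,v,.075),ray('w4',r,v,.075);print(p,q,(p+q)/2,np.linalg.norm(p-q))
E
```

```text
[568.9  63.5  70. ] [714.8  40.3  70. ] [641.85  51.9   70.  ] 147.7330362512055
yaw -9.035130343661802
rest [630.58671852 -19.21356052]
[563.7  94.9  75. ] [730.6  69.1  75. ] [647.15  82.    75.  ] 168.88235550228447
[546.4 -26.   75. ] [707.6 -50.9  75. ] [627.   -38.45  75.  ] 163.11177149427326
```

>>> {"fn": "drive_tool", "kwargs": {"deltas": [{"linear": [-0.5, 1, -20], "twist": 0, "claw": 0.3}, {"linear": [-0.5, 1, -45], "twist": 0, "claw": 0.3}, {"linear": [-0.5, 1, -70], "twist": 0, "claw": 0.3}, {"linear": [-0.5, 1, -90], "twist": 0, "claw": 0.3}, {"linear": [-0.5, 1, -104], "twist": 0, "claw": 0.3}, {"linear": [-0.5, 1, -111], "twist": 0, "claw": 0.3}, {"linear": [-0.5, 1, -115], "twist": 0, "claw": 0.3}, {"linear": [-0.5, 1, -117], "twist": 0, "claw": 0.3}, {"linear": [-0.5, 1, -118], "twist": 0, "claw": 0.3}, {"linear": [-0.5, 1, -118], "twist": 0, "claw": 0.3}]}}

```text
clock: 8.85
position: [0.6322, -0.0196, 0.0312]
ee_rot: [0.001, 0.759, 0.651, 0.001]
contact_force: [0.1, -0.1, -1.2]
width: 0.039
gripper_force: 35.5
```

>>> {"fn": "drive_tool", "kwargs": {"deltas": [{"linear": [-0.5, 0, -0.6], "twist": 0, "claw": 0.3}, {"linear": [-0.5, 0, -1.2], "twist": 0, "claw": 0.3}, {"linear": [-0.5, 0, -1.8], "twist": 0, "claw": 0.3}, {"linear": [-0.5, 0, -2.4], "twist": 0, "claw": 0.3}, {"linear": [-0.5, 0, -2.4], "twist": 0, "claw": 0.3}, {"linear": [-0.5, 0, -2.4], "twist": 0, "claw": 0.3}]}}

```text
clock: 9.35
position: [0.6316, -0.0194, 0.0299]
ee_rot: [0.001, 0.759, 0.651, 0.001]
contact_force: [-2.1, 0.2, 8.5]
width: 0.0387
gripper_force: 36.4
```

The tube is seated: it made contact at the expected height. Now I release it slowly.

>>> {"fn": "drive_tool", "kwargs": {"deltas": [{"linear": [0, 0, 0.7], "twist": 0, "claw": 0.3}, {"linear": [0, 0, 0.7], "twist": 0, "claw": 0.48}, {"linear": [0, 0, 0.7], "twist": 0, "claw": 0.55}, {"linear": [0, 0, 0.7], "twist": 0, "claw": 0.65}, {"linear": [0, 0, 0.7], "twist": 0, "claw": 0.75}, {"linear": [0, 0, 0.7], "twist": 0, "claw": 0.75}, {"linear": [0, 0, 0.7], "twist": 0, "claw": 0.75}, {"linear": [0, 0, 10], "twist": 0, "claw": 0.75}, {"linear": [0, 0, 30], "twist": 0, "claw": 0.75}, {"linear": [0, 0, 60], "twist": 0, "claw": 0.75}, {"linear": [0, 0, 95], "twist": 0, "claw": 0.75}, {"linear": [0, 0, 130], "twist": 0, "claw": 0.75}]}}

```text
clock: 10.35
position: [0.6307, -0.0193, 0.1595]
ee_rot: [-0.0, 0.759, 0.651, -0.0]
contact_force: [0.6, -0.7, -0.1]
width: 0.0641
gripper_force: 0.0
```

>>> {"fn": "drive_tool", "kwargs": {"deltas": [{"linear": [0, 0, 10], "twist": 0, "claw": 1}, {"linear": [0, 0, 10], "twist": 0, "claw": 1}]}}

```text
clock: 10.52
position: [0.6336, -0.0197, 0.1728]
ee_rot: [0.003, 0.759, 0.651, 0.003]
contact_force: [-0.9, 0.3, 1.1]
width: 0.0846
gripper_force: 0.0
```

```bash
python3 - <<'E'
from h import *
s=sensors.get_state();print(s['position'],s['ee_rot'],s['clock']);snap('wrist','w5')
E
```

```text
[ 0.63362326 -0.01968805  0.1727828 ] [0.00342559 0.75899919 0.65107555 0.00301972] 10.5167
```

View pics/w5.png

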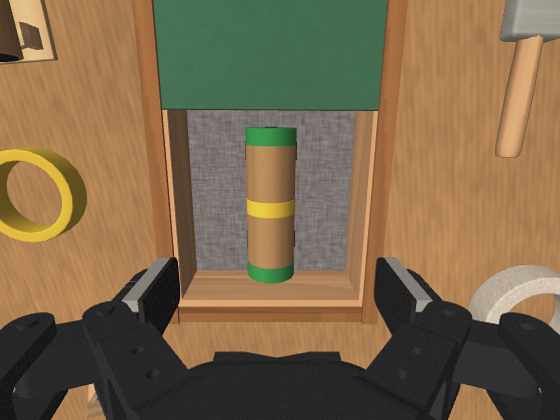

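The kaleidoscope lies squarely on the rests: ends at (271,128) and (270,280), band at (270,208), and clear of the cover edge at row 109. Next I return to the bar.

>>> {"fn": "drive_tool", "kwargs": {"deltas": [{"linear": [2, 12, 5], "twist": -7, "claw": 1}, {"linear": [4, 26, 5], "twist": -14, "claw": 1}, {"linear": [6, 40, 5], "twist": -21, "claw": 1}, {"linear": [8, 54, 5], "twist": -28, "claw": 1}, {"linear": [10, 68, 5], "twist": -35, "claw": 1}, {"linear": [13, 82, 5], "twist": -42, "claw": 1}, {"linear": [15, 96, 5], "twist": -49, "claw": 1}, {"linear": [17, 110, 5], "twist": -56, "claw": 1}, {"linear": [20, 124, 5], "twist": -63, "claw": 1}, {"linear": [22, 138, 5], "twist": -70, "claw": 1}, {"linear": [24, 150, 5], "twist": -77, "claw": 1}, {"linear": [26, 156, 5], "twist": -84, "claw": 1}]}}

```text
clock: 11.57
position: [0.6556, 0.1381, 0.1699]
ee_rot: [-0.0, 1.0, -0.027, -0.003]
contact_force: [0.5, -0.2, 0.4]
width: 0.0849
gripper_force: 0.0
```

>>> {"fn": "drive_tool", "kwargs": {"deltas": [{"linear": [0, 0, 0], "twist": -6.3, "claw": 1}, {"linear": [0, 0, 0], "twist": -6.3, "claw": 1}, {"linear": [0, 0, 0], "twist": -6.3, "claw": 1}]}}

```text
clock: 11.82
position: [0.656, 0.1365, 0.1707]
ee_rot: [0.0, 0.997, -0.077, -0.002]
contact_force: [0.4, -0.1, -0.1]
width: 0.0854
gripper_force: 0.0
```

>>> {"fn": "drive_tool", "kwargs": {"deltas": [{"linear": [1, 0, -30], "twist": -0.2, "claw": 1}, {"linear": [1, 0, -55], "twist": -0.2, "claw": 1}, {"linear": [1, 0, -75], "twist": -0.2, "claw": 0.8}, {"linear": [1, 0, -82], "twist": -0.2, "claw": 0.5}, {"linear": [1, 0, -82], "twist": -0.2, "claw": 0}, {"linear": [1, 0, -82], "twist": -0.2, "claw": 0}, {"linear": [1, 0, -82], "twist": -0.2, "claw": 0}, {"linear": [1, 0, -82], "twist": -0.2, "claw": 0}, {"linear": [1, 0, -82], "twist": -0.2, "claw": 0}], "squeeze": 40}}

```text
clock: 12.57
position: [0.6592, 0.136, 0.0928]
ee_rot: [0.0, 0.997, -0.08, 0.002]
contact_force: [-0.9, -2.0, 2.5]
width: 0.0128
gripper_force: 42.1
```

>>> {"fn": "drive_tool", "kwargs": {"deltas": [{"linear": [-1, -7, 0], "twist": 0, "claw": 0}, {"linear": [-3, -20, 0], "twist": 0, "claw": 0}, {"linear": [-6, -38, 0], "twist": 0, "claw": 0}, {"linear": [-9, -57, 0], "twist": 0, "claw": 0}, {"linear": [-12, -76, 0], "twist": 0, "claw": 0}, {"linear": [-15, -95, 0], "twist": 0, "claw": 0}, {"linear": [-18, -114, 0], "twist": 0, "claw": 0}, {"linear": [-20.5, -130, 0], "twist": 0, "claw": 0}, {"linear": [-22.5, -142, 0], "twist": 0, "claw": 0}, {"linear": [-23.5, -149, 0], "twist": 0, "claw": 0}, {"linear": [-24, -152, 0], "twist": 0, "claw": 0}, {"linear": [-24, -152, 0], "twist": 0, "claw": 0}]}}

```text
clock: 13.57
position: [0.6348, -0.0172, 0.0928]
ee_rot: [0.0, 0.997, -0.081, 0.002]
contact_force: [-0.6, -1.5, 6.4]
width: 0.0128
gripper_force: 42.5
```

>>> {"fn": "drive_tool", "kwargs": {"deltas": [{"linear": [-0.3, -2, 0], "twist": 0, "claw": 0}, {"linear": [-0.6, -4, 0], "twist": 0, "claw": 0}, {"linear": [-0.8, -5, 0], "twist": 0, "claw": 0}, {"linear": [-0.8, -5, 0], "twist": 0, "claw": 0}, {"linear": [-0.8, -5, 0], "twist": 0, "claw": 0}]}}

```text
clock: 13.98
position: [0.6346, -0.0181, 0.0928]
ee_rot: [-0.003, 0.997, -0.081, 0.002]
contact_force: [0.8, 7.8, 7.8]
width: 0.0126
gripper_force: 42.5
```

>>> {"fn": "drive_tool", "kwargs": {"deltas": [{"linear": [0, 2, 0], "twist": 0, "claw": 0}, {"linear": [0, 2, 0], "twist": 0, "claw": 0.5}, {"linear": [0, 2, 0], "twist": 0, "claw": 1}, {"linear": [0, 2, 0], "twist": 0, "claw": 1}, {"linear": [0, 2, 0], "twist": 0, "claw": 1}, {"linear": [0, 2, 20], "twist": 0, "claw": 1}, {"linear": [0, 2, 50], "twist": 0, "claw": 1}, {"linear": [0, 2, 80], "twist": 0, "claw": 1}, {"linear": [-30, 2, 110], "twist": 0, "claw": 1}, {"linear": [-65, 2, 130], "twist": 0, "claw": 1}, {"linear": [-100, 2, 140], "twist": 0, "claw": 1}, {"linear": [-135, 2, 150], "twist": 0, "claw": 1}]}}

```text
clock: 14.98
position: [0.4971, -0.0186, 0.2418]
ee_rot: [0.0, 0.997, -0.081, 0.0]
contact_force: [-0.4, -0.9, -0.4]
width: 0.0856
gripper_force: 0.0
```

>>> {"fn": "drive_tool", "kwargs": {"deltas": [{"linear": [-30, 0, 0], "twist": 0, "claw": 1}, {"linear": [-60, 0, 0], "twist": 0, "claw": 1}, {"linear": [-90, 0, 0], "twist": 0, "claw": 1}, {"linear": [-90, 0, 0], "twist": 0, "claw": 1}, {"linear": [-90, 0, 0], "twist": 0, "claw": 1}]}}

```text
clock: 15.4
position: [0.4069, -0.0184, 0.2411]
ee_rot: [0.0, 0.997, -0.081, 0.0]
contact_force: [0.8, 0.7, 0.6]
width: 0.0852
gripper_force: 0.0
```

```bash
python3 - <<'E'
from h import *
snap('scene','sc6');snap('top','t6');im=np.hstack([cv2.imread('pics/sc6.png')[150:400,60:500],cv2.imread('pics/t6.png')[50:300,80:440]]);cv2.imwrite('pics/fin.png',im)
E
```

```text
(no output)
```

View pics/fin.png

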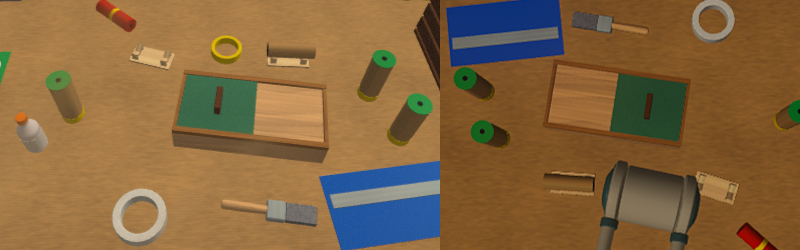

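The cover is fully home, the kaleidoscope's cradle is empty, the plain tube is still in its own cradle, and all standing tubes are upright.

```bash
python3 -c "
from h import *
print(manip.sign_off())"
```

```text
the job is handed in; nothing more can be done
None
```

The kaleidoscope lies on the V rests in the bay with the cover slid fully home over it; the plain tube is still in its cradle, the standing tubes are upright, and I handed the job in at about 15.5 s.

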